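# Cover the refilled token dispenser

### The job

The token dispenser has just been refilled and its magazine stands open: close it with the flat cover plate that lies sunk in the groove of the enamel ledge. Slide the plate along the groove until one end hangs well out over the ledge's open edge while the rest still lies in the groove, pinch that overhanging end and lift the plate away, then lay it flat on the magazine's rim so that it covers the whole mouth, and let go. Do not drop the plate, and leave the tire gauge, the scent globe, the coin bowl and the hood ornament where they stand.

Things in the scene. Friction and masses are not known exactly. Their poses are not given: they have to be found in the camera images.
- plate: the loose cover plate: plain aluminium, 46 mm wide (x), 170 mm long (y), 4 mm thick (z), about 0.11 kg; origin at the centre of its underside. At the start it lies wholly in the groove, 2 mm below the ledge's top, its long edges out of reach, its leading end 8 to 24 mm inside the open edge
- plate_mid (a point): centre of the cover plate, half-way up; axes as plate. Shut fingers pressed on its top with some 5 to 20 N drag it along (it slides easily on the polished enamel, but friction varies and the fingers may slip). It tips off the ledge if more than half of its length hangs out or if it is pressed down beyond the edge
- ledge: fixed cream enamel block on the counter, 130 mm (x) by 210 mm (y), 60 mm high; origin at the centre of its underside. A groove for the plate runs along y in the middle of its top: 51 mm wide, 6 mm deep (floor 54 mm above the counter), 202 mm long, open at the -y end, closed by a low wall at the +y end
- groove_mouth (a point): middle of the groove's floor at its open end, on the ledge's edge; axes as ledge: y points along the groove into the ledge, so the plate is slid towards -y to hang out; z up. Beyond this edge there is only the counter, 54 mm below
- dispenser: fixed red cast-iron token dispenser; origin on the counter under the middle of its magazine, axes x, y, z up. Its base plate is 16 mm high and reaches 50 mm to -x and 65 mm to either y side; its main body, 120 by 130 mm and 141 mm high, begins 77 mm away in +x, with a fixed hand crank on its -y side
- magazine_mid (a point): centre of the magazine's mouth at rim height, 150 mm above the counter; axes as dispenser. The magazine is an open trough, outside 44 mm (x) by 100 mm (y), mouth 28 by 84 mm, 60 mm deep outside, brass tokens inside below the rim. Both its ends (+y, -y) stand free, so the plate's end and fingers beside it can hang out past an end
- mouth_end_left (a point): middle of the mouth's +y end, at rim height (42 mm from magazine_mid)
- mouth_end_right (a point): middle of the mouth's -y end, at rim height (42 mm from magazine_mid)
- gauge_mid (a point): bystander: brass tire gauge lying on the counter, 125 mm long (x), 33 mm across; point at its middle
- globe_mid (a point): bystander: green glass scent globe, 80 mm across, 92 mm high; point at its middle
- bowl_mid (a point): bystander: brown bakelite coin bowl, 100 mm across, 40 mm high; point at its middle
- ornament_mid (a point): bystander: chrome hood ornament on a 90 by 45 mm foot, about 75 mm high; point 40 mm above the counter
Not all that is in view belongs to the job. Of the things that look like the plate, the largest one is meant.

How it is judged:
By the outcome, as a careful person would: the job done as asked, in the order asked, and still so for the second after the job is handed in, with the robot touching nothing.
It also fails if it takes over 51 s, if anything falls off the work surface, if the arm or the gripper's body presses on something with over 40 N, if the wrist force passes 120 N, or if a joint passes its speed limit or range.

### The arm

A 6-joint arm with a two-finger parallel gripper is mounted at the origin on the work surface. World frame = base frame: x ahead of the robot, y to its left, z up, the work surface at z = 0. Lengths are in mm, angles in rad, forces in N, time in s.
With the tool pointing down it reaches from about 350 to 975 mm from the base axis. Payload 7.1 kg.
Tool frame: the origin (TCP) lies between the finger pads; the fingertips stand 19 mm ahead of it and the grasp point (between the pads) is the TCP; z points along the fingers, y is the line along which they close (so a half turn about z gives the same grasp; the last joint's range is limited). The gripper opens to 88 mm and grips with 3 to 60 N. Pads are 20 mm wide; open, the fingers measure 115 mm over their backs; the gripper's body (75 mm by 178 mm) begins 61 mm behind the grasp point.
Start: joints at [-1.121, 0.423, 1.63, -0, 1.089, -0.019], TCP at [282.399, -557.544, 208.475] pointing down, gripper open.
Joint ranges: [-3, 3], [-0.9, 2.11], [0.09, 2.58], [-1.31, 4.45], [0.11, 2.69], [-2.54, 2.54]. Speed limits (rad/s): [2.39, 2.39, 3.01, 3.14, 3.14, 3.14].

### API

Orientations are given as a rotation vector (axis times angle).
In Python, from workcell import ctrl gives the robot as it stands.
- The arm moves only by the tool arm_command, never from a script. Its argument "series" is a list of rows, each an object with "linear": the shift along the tool's x, y, z in m, a list of three; "turn": the turn about the tool's z in rad. A call has 1 to 10 rows; each row shifts and turns the commanded pose from where the row before left it, along the tool's axes as they then stand; what a row does not reach is not made up. A row lasts 1/10 s, in which the tool goes at most 50 mm and 8.59 degrees, less where a joint would pass 70% of its speed; a pose out of reach is approached as far as the arm can. A call with a gripper value outside its range is refused whole. "jaw" is the opening, from -1 (shut) to 1 (fully open), set as the call begins (left out, the last holds). The fingers move at their own pace and stop on an object; the grip force is fixed at half the most. Time passes only in rows, so rows that do not move let the fingers close. It gives the time, the measured TCP pose, the force, the opening and the grip force at its end, in the units of the state.
- ctrl.get_obs(): the state, without advancing time (a new reading comes with each control period).
- ctrl.get_image(name): name is "scene" or "top"; returns a dict with "frame" (384x512x3 uint8, blue, green, red), "fx", "fy", "cx", "cy" (pixels), "k1" (the pictures are not rectified: a ray, as slopes to the right and down, at radius r is drawn at 1 + k1 r^2 times it, then the intrinsics apply), "rvec" (rotation vector, rad) and "tvec" (3), from world to camera coordinates, as OpenCV has them. Camera axes: x right, y down, z forward; pixel columns grow to the right and rows downward; lengths in mm; the calibration is good to about 2 mm. A picture is of the moment at which its call begins. There is no depth.
- ctrl.close_job(): hands the job in; it is judged then, once.
The state is a dict: "t": time; "qpos": joint angles; "qvel": joint speeds; "joint_torque": joint torques, N m; "ee_pos": TCP position; "orientation": TCP orientation; "ft_force": force on the tool from outside, world axes, zero at the start; "moment": the same for the moment, N m; "width": finger opening in mm; "grasp_force": force on a finger pad.
Only numpy, scipy, OpenCV 4.12 (cv2) and the standard library are available. Lean on these libraries where they do the work, as an engineer would, in place of code of your own. Each camera call takes 0.05 s, during which the arm holds its last target. There are 200 camera calls.

## Working session

There is one attempt and no reset: what is moved stays moved. The work goes in short steps, Python scripts to look and compute and a tool call to move; the robot and the scene stay as the last step left them, time stands still between calls to the robot, and variables do not carry over. Pictures are saved under pics/ and viewed, at most 10 in all, crops included, and the job is handed in when it is done.

Besides the shell and the picture viewer there is one more tool, called after ">>>" as name(argument=value, ...), one argument or row to a line, values as JSON. arm_command: Moves the arm, as the interface text tells. Its arguments: {"type":"object","properties":{"series":{"type":"array"},"jaw":{"type":"number"}},"required":["series"]}

```bash
mkdir -p pics; ls; python3 - <<'E'
from workcell import ctrl
import cv2,pickle
print(ctrl.get_obs())
d={}
for n in("scene","top"):
    r=ctrl.get_image(n); d[n]=r
    cv2.imwrite(f"pics/{n}0.png",r["frame"]); print(n,[r[k] for k in("fx","fy","cx","cy","k1","rvec","tvec")])
pickle.dump(d,open("im0.pkl","wb"))
E
```

```text
pics
{'t': 0.0, 'qpos': array([-1.12095524e+00,  4.23852152e-01,  1.63069467e+00,  2.11638073e-05,
        1.08861871e+00, -1.90004940e-02]), 'qvel': array([-0.0004885 ,  0.00020541,  0.00100591,  0.00095975, -0.00041862,
        0.00019343]), 'joint_torque': array([-3.85302686e-03, -5.44638813e+01, -2.73670381e+01,  6.40251464e-02,
        2.27707950e-02, -1.59348792e-04]), 'ee_pos': array([ 282.17909504, -557.01076187,  207.69283039]), 'orientation': array([-3.05417223e+00, -7.29355214e-01,  4.99121780e-04]), 'ft_force': array([0.06684651, 0.46551414, 0.97122303]), 'moment': array([-0.03634025,  0.00535314, -0.01411765]), 'grasp_force': 0.0, 'width': 87.96610657997965}
scene [389.07159729112914, 389.07159729112914, 256.97767202298445, 193.07570122223652, 0.030087512041431414, array([ 2.20741314,  1.03210799, -0.37927948]), array([-350.5544274 , -260.89101508, 1574.05081858])]
top [367.9608731714662, 367.9608731714662, 252.32986758725696, 191.74551012526237, 0.018476085384891466, array([ 2.15968755, -2.20569199,  0.11282761]), array([ -11.06824786,  557.57096752, 1113.65292525])]
```

View pics/scene0.png

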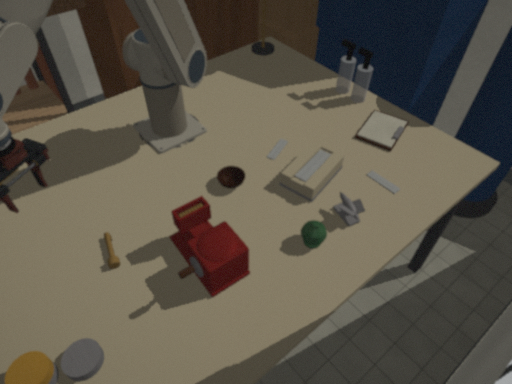

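View pics/top0.png

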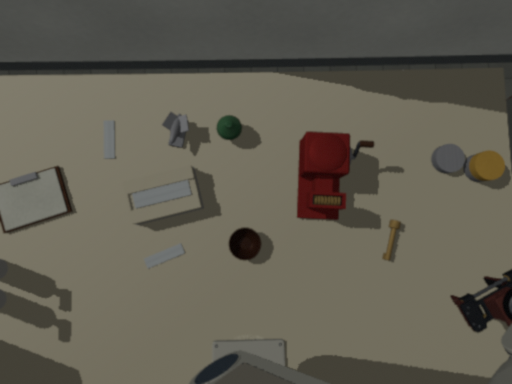

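The top view shows the ledge at about (163,195) with the plate from (132,196) to (190,186). The dispenser is at (325,175) with its magazine at (327,200), and the crank is to the right (-y). I'll enlarge the details.

```bash
cat > h.py <<'E'
import numpy as np,cv2
def cam(r):
    K=np.array([[r["fx"],0,r["cx"]],[0,r["fy"],r["cy"]],[0,0,1]]);D=np.array([r["k1"],0,0,0,0.])
    return K,D,cv2.Rodrigues(np.array(r["rvec"]))[0],np.array(r["tvec"])
def ray(r,px):
    K,D,R,t=cam(r);u=cv2.undistortPoints(np.array([[px]],float),K,D)[0,0]
    return -R.T@t,R.T@np.array([u[0],u[1],1])
def onz(r,px,z):
    c,d=ray(r,px);return c+d*(z-c[2])/d[2]
def proj(r,P):
    K,D,R,t=cam(r);return cv2.projectPoints(np.array(P,float).reshape(-1,1,3),cv2.Rodrigues(R)[0],t,K,D)[0][:,0]
E
python3 - <<'E'
import pickle,cv2,numpy as np
from h import *
d=pickle.load(open("im0.pkl","rb"))
T=d["top"]["frame"];S=d["scene"]["frame"]
a=cv2.resize(T[155:235,110:220],None,fx=3.6,fy=3.6,interpolation=cv2.INTER_CUBIC)
b=cv2.resize(S[135:210,265:375],None,fx=3.6,fy=3.6,interpolation=cv2.INTER_CUBIC)
c=cv2.resize(T[120:230,285:395],None,fx=2.6,fy=2.6,interpolation=cv2.INTER_CUBIC)
e=cv2.resize(S[190:300,160:270],None,fx=2.6,fy=2.6,interpolation=cv2.INTER_CUBIC)
o=np.zeros((590,800,3),np.uint8)
for im,(x,y) in((a,(0,0)),(b,(400,0)),(c,(0,300)),(e,(400,300))):
    im=im[:590-y];o[y:y+im.shape[0],x:x+im.shape[1]]=im
cv2.imwrite("pics/zoom0.png",cv2.convertScaleAbs(o,alpha=1.4))
r=d["top"]
for n,p,z in(("ledge",(163,195),60),("mag",(327,200),150),("bowl",(245,243),20),("globe",(229,127),46),("orn",(177,128),40),("gauge",(392,240),10)):print(n,onz(r,p,z).round(),)
g=cv2.cvtColor(T,cv2.COLOR_BGR2GRAY);print(T[192,160],T[180,160],T[207,165])
E
```

```text
ledge [550. 244.  60.]
mag [ 519. -226.  150.]
bowl [400.   3.  20.]
globe [757.  45.  46.]
orn [758. 206.  40.]
gauge [ 399. -453.   10.]
[114 115 112] [ 99 114 119] [ 99 114 119]
```

View pics/zoom0.png

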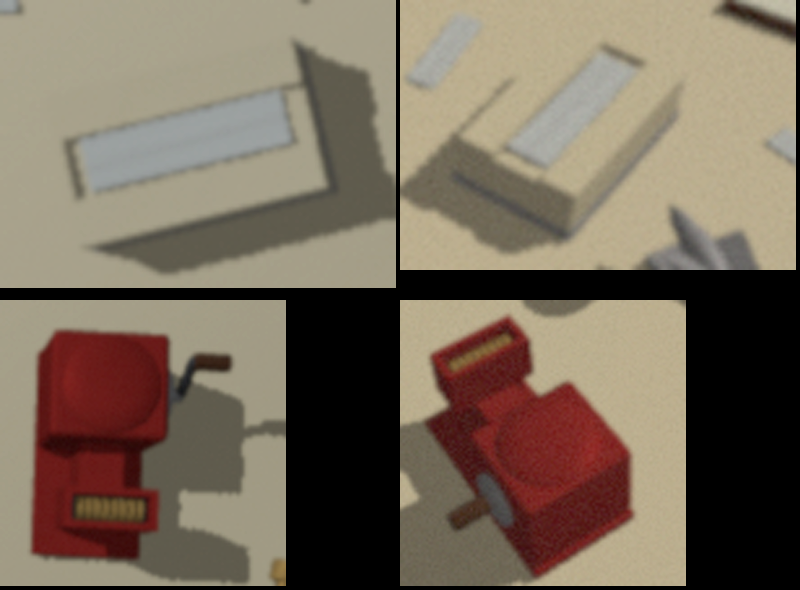

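The zoom shows that the groove's open end is at the right of the top view (crop (285,115)) and the wall is at the left. The magazine mouth is at crop (110,508). Next I'll measure both precisely.

```bash
cat > m.py <<'E'
from h import *
def plate(r,z,box,thr=-6):
    T=cv2.GaussianBlur(r["frame"],(3,3),0).astype(int)
    m=((T[...,2]-T[...,0]<-thr-0)&(T.sum(2)>200)).astype(np.uint8)
    k=np.zeros_like(m);x0,y0,x1,y1=box;k[y0:y1,x0:x1]=1
    c=max(cv2.findContours(m*k,cv2.RETR_EXTERNAL,cv2.CHAIN_APPROX_NONE)[0],key=cv2.contourArea)[:,0]
    W=np.array([onz(r,p,z)[:2] for p in c.astype(float)])
    rc=cv2.minAreaRect(W.astype(np.float32));return rc,cv2.boxPoints(rc)
E
python3 - <<'E'
import pickle
from m import *
d=pickle.load(open("im0.pkl","rb"));r=d["top"]
print(plate(r,58,(110,155,220,235)))
print("scene",plate(d["scene"],58,(285,140,345,185)))
for q in((77,140),(280,88),(295,143),(93,192)):print("pl",onz(r,[(v+.5)/3.6-.5+o for v,o in zip(q,(110,155))],58).round(1))
for q in((298,40),(332,190),(90,247)):print("ledge",onz(r,[(v+.5)/3.6-.5+o for v,o in zip(q,(110,155))],60).round(1))
# brass tokens / mouth / rim
for n,box in(("top",(300,185,355,215)),("scene",(165,190,215,230))):
    x0,y0,x1,y1=box;F=d[n]["frame"][y0:y1,x0:x1].astype(int)
    br=(F[...,1]>0.55*F[...,2])&(F[...,2]>60)
    ys,xs=np.nonzero(br);print(n,len(xs),xs.mean()+x0,ys.mean()+y0,xs.min()+x0,xs.max()+x0,ys.min()+y0,ys.max()+y0)
for q in((64,488),(158,490),(157,530),(70,530),(73,495),(148,496),(147,522),(73,521)):print("mag",onz(r,[(q[0]+.5)/2.6-.5+285,(q[1]-300+.5)/2.6-.5+120],150).round(1))
for q in((432,356),(511,318),(530,348),(446,381)):print("mag scene",onz(d["scene"],[(q[0]-400+.5)/2.6-.5+160,(q[1]-300+.5)/2.6-.5+190],150).round(1))
for q in((40,336),(32,553),(138,556)):print("disp",onz(r,[(q[0]+.5)/2.6-.5+285,(q[1]-300+.5)/2.6-.5+120],16).round(1))
for q in((60,332),(168,336),(166,447)):print("body",onz(r,[(q[0]+.5)/2.6-.5+285,(q[1]-300+.5)/2.6-.5+120],141).round(1))
E
```

```text
(((554.2567138671875, 249.4106903076172), (45.42075729370117, 169.43014526367188), 12.997965812683105), array([[513.0744 , 326.84726],
       [551.18207, 161.75824],
       [595.439  , 171.97412],
       [557.33136, 337.06314]], dtype=float32))
scene (((551.9864501953125, 244.11273193359375), (32.80693054199219, 156.16481018066406), 11.554008483886719), array([[520.2762 , 317.32745],
       [551.5546 , 164.32709],
       [583.6967 , 170.89801],
       [552.4183 , 323.89838]], dtype=float32))
pl [556.3 339.6  58. ]
pl [596.4 171.9  58. ]
pl [550.1 159.7  58. ]
pl [513.  326.2  58. ]
ledge [636.3 156.3  60. ]
ledge [510.3 129.1  60. ]
ledge [467.7 327.7  60. ]
top 524 341.49045801526717 199.44847328244276 315 354 185 214
scene 1178 186.67826825127335 204.59252971137522 165 214 190 229
mag [ 542.2 -178.   150. ]
mag [ 538.  -277.7  150. ]
mag [ 495.6 -274.7  150. ]
mag [ 497.5 -182.7  150. ]
mag [ 534.5 -187.2  150. ]
mag [ 531.8 -266.8  150. ]
mag [ 504.3 -264.5  150. ]
mag [ 507.  -186.2  150. ]
mag scene [ 496.8 -275.7  150. ]
mag scene [ 505.3 -178.9  150. ]
mag scene [ 554.4 -188.1  150. ]
mag scene [ 535.4 -282.6  150. ]
disp [ 739.9 -178.1   16. ]
disp [ 476.5 -159.9   16. ]
disp [ 470.3 -286.4   16. ]
body [ 712.9 -181.1  141. ]
body [ 706.2 -298.3  141. ]
body [ 584.9 -290.8  141. ]
```

>>> arm_command(
  series=[
    {"linear": [0,0,0],"turn": -0.14},
    {"linear": [0,0,0],"turn": -0.14},
    {"linear": [0,0,0],"turn": -0.14},
    {"linear": [0,0,0],"turn": -0.14},
    {"linear": [0,0,0],"turn": -0.14},
    {"linear": [0,0,0],"turn": -0.14},
    {"linear": [0,0,0],"turn": -0.14},
    {"linear": [0,0,0],"turn": -0.14},
    {"linear": [0,0,0],"turn": -0.14},
    {"linear": [0,0,0],"turn": -0.07},
  ],
  jaw=-1,
)

```text
t: 1.1
ee_pos: [282.2, -557.3, 208.0]
orientation: [-1.948, -2.464, -0.001]
ft_force: [-0.4, -0.3, -0.2]
width: 11.7
grasp_force: 0.0
```

>>> arm_command(
  series=[
    {"linear": [0.038,0.0223,0],"turn": 0},
    {"linear": [0.038,0.0223,0],"turn": 0},
    {"linear": [0.038,0.0223,0],"turn": 0},
    {"linear": [0.038,0.0223,0],"turn": 0},
    {"linear": [0.038,0.0223,0],"turn": 0},
    {"linear": [0.038,0.0223,0],"turn": 0},
    {"linear": [0.038,0.0223,0],"turn": 0},
    {"linear": [0.038,0.0223,0],"turn": 0},
    {"linear": [0.038,0.0223,0],"turn": 0},
    {"linear": [0.038,0.0223,0],"turn": 0},
  ],
)

```text
t: 2.1
ee_pos: [413.8, -135.2, 208.5]
orientation: [-1.955, -2.459, -0.0]
ft_force: [-0.1, 0.1, -0.6]
width: 0.5
grasp_force: 0.0
```

>>> arm_command(
  series=[
    {"linear": [0.038,0.0223,0],"turn": 0},
    {"linear": [0.038,0.0223,0],"turn": 0},
    {"linear": [0.038,0.0223,0],"turn": 0},
    {"linear": [0.038,0.0223,0],"turn": 0},
    {"linear": [0.038,0.0223,0],"turn": 0},
    {"linear": [0.038,0.0223,0],"turn": 0},
    {"linear": [0.038,0.0223,0],"turn": 0},
    {"linear": [0.038,0.0223,0],"turn": 0},
    {"linear": [0.038,0.0223,0],"turn": 0},
    {"linear": [0,0,0],"turn": 0},
  ],
)

```text
t: 3.1
ee_pos: [533.1, 245.9, 208.2]
orientation: [1.95, 2.463, 0.003]
ft_force: [-0.1, -0.3, 0.6]
width: 0.4
grasp_force: 0.0
```

>>> arm_command(
  series=[
    {"linear": [0.0145,0.011,0.025],"turn": 0},
    {"linear": [0.0145,0.011,0.035],"turn": 0},
    {"linear": [0,0,0.035],"turn": 0},
    {"linear": [0,0,0.025],"turn": 0},
    {"linear": [0,0,0],"turn": 0},
    {"linear": [0,0,0],"turn": 0},
  ],
)

```text
t: 3.7
ee_pos: [546.6, 274.1, 88.5]
orientation: [-1.955, -2.459, 0.002]
ft_force: [-0.2, 0.3, 0.4]
width: 0.5
grasp_force: 0.0
```

```bash
python3 - <<'E'
from workcell import ctrl
import cv2
r=ctrl.get_image("top");s=ctrl.get_image("scene")
a=cv2.resize(r["frame"][130:250,100:240],(800,600)[:0] or None,fx=2.8,fy=2.8,interpolation=3)
b=cv2.resize(s["frame"][100:220,250:390],None,fx=2.8,fy=2.8,interpolation=3)
cv2.imwrite("pics/press.png",cv2.convertScaleAbs(cv2.hconcat([a,b]),alpha=1.4))
o=ctrl.get_obs();print(o["ee_pos"],o["ft_force"],o["qpos"])
E
```

```text
[547.83876224 274.81078414  90.12785648] [ 0.48972511 -0.26555347  0.79850647] [ 4.45539782e-01  5.55804167e-01  1.73107290e+00 -2.10698741e-05
  8.52392872e-01  2.18003271e-01]
```

View pics/press.png

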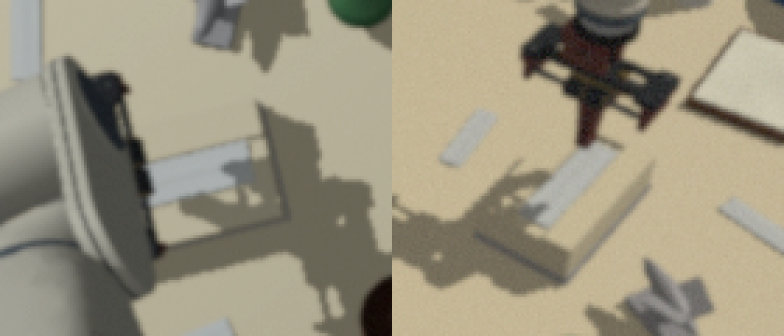

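The closed fingers stand over the plate's rear half (scene crop (588,140)), clear of the groove walls. I'll lower them to contact.

>>> arm_command(
  series=[
    {"linear": [0,0,0.004],"turn": 0},
    {"linear": [0,0,0.003],"turn": 0},
    {"linear": [0,0,0.002],"turn": 0},
    {"linear": [0,0,0],"turn": 0},
  ],
)

```text
t: 4.2
ee_pos: [546.7, 274.7, 79.4]
orientation: [-1.954, -2.46, 0.0]
ft_force: [0.2, -0.2, 0.4]
width: 0.4
grasp_force: 0.0
```

>>> arm_command(
  series=[
    {"linear": [0,0,0.001],"turn": 0},
    {"linear": [0,0,0.001],"turn": 0},
    {"linear": [0,0,0],"turn": 0},
  ],
)

```text
t: 4.5
ee_pos: [546.7, 274.7, 77.3]
orientation: [-1.954, -2.46, 0.0]
ft_force: [-0.2, -0.4, 0.8]
width: 0.0
grasp_force: 0.0
```

>>> arm_command(
  series=[
    {"linear": [0,0,0.001],"turn": 0},
    {"linear": [0,0,0],"turn": 0},
  ],
)

```text
t: 4.7
ee_pos: [546.7, 274.7, 76.3]
orientation: [-1.954, -2.46, 0.0]
ft_force: [0.5, 0.1, 0.5]
width: 0.8
grasp_force: 0.0
```

>>> arm_command(
  series=[
    {"linear": [0,0,0.001],"turn": 0},
    {"linear": [0,0,0],"turn": 0},
  ],
)

```text
t: 4.9
ee_pos: [546.8, 274.7, 75.4]
orientation: [-1.954, -2.46, 0.0]
ft_force: [-0.2, -0.9, -0.8]
width: 0.4
grasp_force: 0.0
```

>>> arm_command(
  series=[
    {"linear": [0,0,0.0005],"turn": 0},
    {"linear": [0,0,0],"turn": 0},
  ],
)

```text
t: 5.1
ee_pos: [546.8, 274.8, 74.9]
orientation: [-1.954, -2.46, 0.0]
ft_force: [-0.2, -0.1, -0.5]
width: 0.2
grasp_force: 0.0
```

>>> arm_command(
  series=[
    {"linear": [0,0,0.0005],"turn": 0},
    {"linear": [0,0,0.0005],"turn": 0},
    {"linear": [0,0,0],"turn": 0},
  ],
)

```text
t: 5.4
ee_pos: [546.8, 274.8, 73.9]
orientation: [-1.954, -2.46, 0.0]
ft_force: [-0.4, -0.8, 0.7]
width: 0.5
grasp_force: 0.0
```

>>> arm_command(
  series=[
    {"linear": [0,0,0.0005],"turn": 0},
    {"linear": [0,0,0],"turn": 0},
  ],
)

```text
t: 5.6
ee_pos: [546.8, 274.7, 73.4]
orientation: [-1.954, -2.46, 0.0]
ft_force: [0.0, -0.4, -1.0]
width: 0.8
grasp_force: 0.0
```

>>> arm_command(
  series=[
    {"linear": [0,0,0.0005],"turn": 0},
    {"linear": [0,0,0.0005],"turn": 0},
    {"linear": [0,0,0],"turn": 0},
  ],
)

```text
t: 5.9
ee_pos: [546.8, 274.8, 72.4]
orientation: [-1.954, -2.46, 0.0]
ft_force: [-0.1, 0.6, -0.7]
width: 0.8
grasp_force: 0.0
```

>>> arm_command(
  series=[
    {"linear": [0,0,0.0005],"turn": 0},
    {"linear": [0,0,0],"turn": 0},
  ],
)

```text
t: 6.1
ee_pos: [546.8, 274.7, 71.9]
orientation: [-1.954, -2.46, 0.0]
ft_force: [-0.6, -0.2, -0.9]
width: 0.4
grasp_force: 0.0
```

```bash
python3 - <<'E'
from workcell import ctrl
import cv2
r=ctrl.get_image("top");s=ctrl.get_image("scene")
b=cv2.resize(s["frame"][115:205,270:370],None,fx=6,fy=6,interpolation=3)
cv2.imwrite("pics/press2.png",cv2.convertScaleAbs(b,alpha=1.5))
o=ctrl.get_obs();print(o)
E
```

```text
{'t': 6.2, 'qpos': array([ 4.46224190e-01,  5.82023262e-01,  1.73789952e+00, -9.69326782e-06,
        8.21669001e-01,  2.18158530e-01]), 'qvel': array([-1.77421873e-04, -2.47458029e-03, -6.87654112e-04,  3.78474504e-04,
       -1.53054015e-03,  6.24634124e-05]), 'joint_torque': array([-2.34149747e-04, -5.72459650e+01, -2.10417277e+01,  5.45527716e-02,
       -1.00747540e-03, -2.82146794e-05]), 'ee_pos': array([546.80669401, 274.78510411,  71.97420175]), 'orientation': array([ 1.95423293e+00,  2.45978364e+00, -3.64629777e-06]), 'ft_force': array([-0.1338353 ,  0.03333609, -0.26389504]), 'moment': array([-0.02931783, -0.08459833, -0.03630406]), 'grasp_force': 0.0, 'width': 0.6885588195700535}
```

View pics/press2.png

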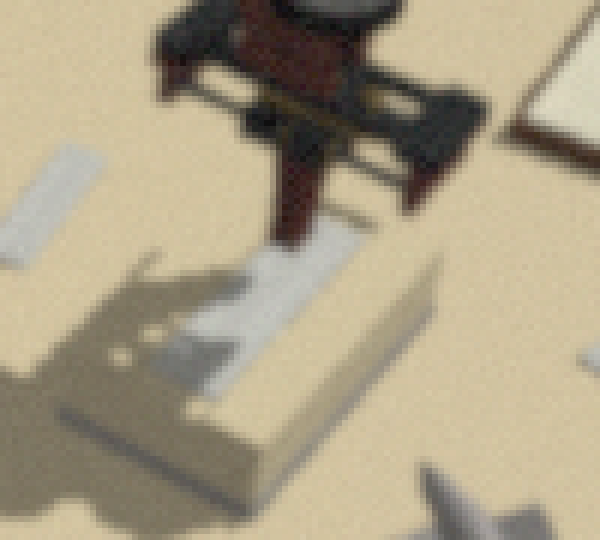

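```bash
python3 - <<'E'
import pickle
from h import *
d=pickle.load(open("im0.pkl","rb"));r=d["scene"]
print(proj(r,[[546.8,274.8,z] for z in(53,58,68,78)]))
print(onz(r,(317.5,155.8),58))
for P in((513,327),(551,161.8),(595.4,172),(557.3,337)):print((proj(r,[[*P,58]])[0]-[270,115])*6)
E
```

```text
[[317.16073788 161.11205387]
 [317.34668415 160.07189898]
 [317.72168666 157.97460138]
 [318.10089555 155.85433382]]
[531.53310936 291.50667742  58.        ]
[303.54048524 203.84926513]
[150.89132767 360.32860075]
[219.29560234 395.59886246]
[369.11784031 234.81551768]
```

The fingertips still appear well above the plate: they show at crop row 247, and contact should be near row 270. I'll keep lowering.

>>> arm_command(
  series=[
    {"linear": [0,0,0.001],"turn": 0},
    {"linear": [0,0,0.001],"turn": 0},
    {"linear": [0,0,0.001],"turn": 0},
    {"linear": [0,0,0],"turn": 0},
  ],
)

```text
t: 6.6
ee_pos: [546.7, 274.7, 68.8]
orientation: [-1.954, -2.46, 0.0]
ft_force: [-0.0, -0.4, 0.3]
width: 0.2
grasp_force: 0.0
```

>>> arm_command(
  series=[
    {"linear": [0,0,0.001],"turn": 0},
    {"linear": [0,0,0.001],"turn": 0},
    {"linear": [0,0,0],"turn": 0},
  ],
)

```text
t: 6.9
ee_pos: [546.7, 274.7, 66.8]
orientation: [-1.954, -2.46, 0.0]
ft_force: [0.1, 0.1, 0.2]
width: 0.2
grasp_force: 0.0
```

>>> arm_command(
  series=[
    {"linear": [0,0,0.001],"turn": 0},
    {"linear": [0,0,0.001],"turn": 0},
    {"linear": [0,0,0],"turn": 0},
  ],
)

```text
t: 7.2
ee_pos: [546.7, 274.7, 64.8]
orientation: [-1.954, -2.46, 0.0]
ft_force: [-0.3, 0.4, -0.3]
width: 0.3
grasp_force: 0.0
```

```bash
python3 - <<'E'
from workcell import ctrl
import cv2
s=ctrl.get_image("scene")
b=cv2.resize(s["frame"][115:205,270:370],None,fx=6,fy=6,interpolation=3)
cv2.imwrite("pics/press3.png",cv2.convertScaleAbs(b,alpha=1.5))
o=ctrl.get_obs();print(o["joint_torque"],o["moment"],o["qpos"],o["ee_pos"])
E
```

```text
[-6.30332161e-04 -5.74443877e+01 -2.06860346e+01  5.37571544e-02
 -7.23221863e-03 -1.44213158e-05] [-0.00628717 -0.04377247 -0.02964471] [ 4.46181620e-01  5.92520014e-01  1.74009565e+00 -1.26034993e-05
  8.09173662e-01  2.18197192e-01] [546.7469103  274.72690678  64.89326645]
```

View pics/press3.png

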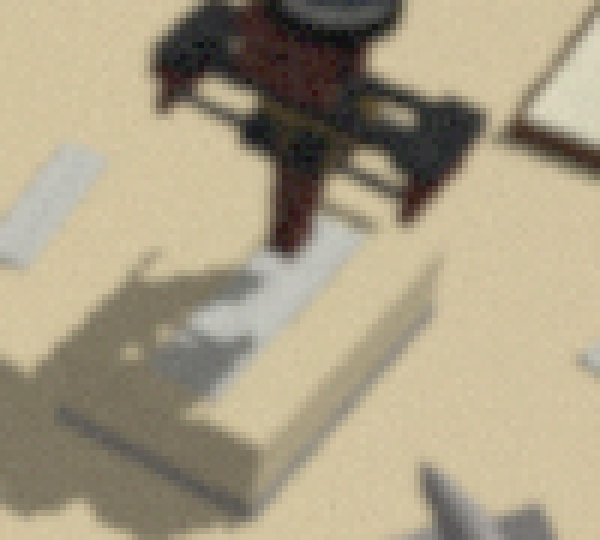

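The tip at (290,257) and its shadow at (262,285) are still converging, so there's no contact yet. I'll continue.

>>> arm_command(
  series=[
    {"linear": [0,0,0.001],"turn": 0},
    {"linear": [0,0,0.001],"turn": 0},
    {"linear": [0,0,0.001],"turn": 0},
    {"linear": [0,0,0],"turn": 0},
  ],
)

```text
t: 7.65
ee_pos: [546.7, 274.7, 61.8]
orientation: [-1.954, -2.46, 0.0]
ft_force: [1.1, -0.4, 1.0]
width: 0.5
grasp_force: 0.0
```

>>> arm_command(
  series=[
    {"linear": [0,0,0.001],"turn": 0},
    {"linear": [0,0,0.001],"turn": 0},
    {"linear": [0,0,0],"turn": 0},
  ],
)

```text
t: 7.95
ee_pos: [546.7, 274.7, 59.8]
orientation: [-1.954, -2.46, 0.0]
ft_force: [-0.0, -0.2, -0.3]
width: 0.5
grasp_force: 0.0
```

>>> arm_command(
  series=[
    {"linear": [0,0,0.001],"turn": 0},
    {"linear": [0,0,0.001],"turn": 0},
    {"linear": [0,0,0],"turn": 0},
  ],
)

```text
t: 8.25
ee_pos: [546.7, 274.7, 57.8]
orientation: [-1.954, -2.46, 0.0]
ft_force: [0.5, -0.3, 0.8]
width: 0.6
grasp_force: 0.0
```

>>> arm_command(
  series=[
    {"linear": [0,0,0.001],"turn": 0},
    {"linear": [0,0,0.001],"turn": 0},
    {"linear": [0,0,0],"turn": 0},
  ],
)

```text
t: 8.55
ee_pos: [546.7, 274.7, 55.8]
orientation: [-1.954, -2.46, 0.0]
ft_force: [-0.2, 0.0, -0.3]
width: 0.4
grasp_force: 0.0
```

>>> arm_command(
  series=[
    {"linear": [0,0,0.001],"turn": 0},
    {"linear": [0,0,0.001],"turn": 0},
    {"linear": [0,0,0],"turn": 0},
  ],
)

```text
t: 8.85
ee_pos: [546.7, 274.7, 53.8]
orientation: [-1.954, -2.46, 0.0]
ft_force: [1.0, -0.5, -0.5]
width: 0.3
grasp_force: 0.0
```

>>> arm_command(
  series=[
    {"linear": [0,0,0.001],"turn": 0},
    {"linear": [0,0,0.001],"turn": 0},
    {"linear": [0,0,0],"turn": 0},
  ],
)

```text
t: 9.15
ee_pos: [546.7, 274.7, 51.8]
orientation: [-1.954, -2.46, 0.0]
ft_force: [-0.3, -0.8, 0.2]
width: 0.2
grasp_force: 0.0
```

```bash
python3 - <<'E'
from workcell import ctrl
import numpy as np
from h import *
s=ctrl.get_image("scene");F=s["frame"].astype(int)
for y in range(150,168):print(y,F[y,308:326].sum(1))
E
```

```text
150 [379 376 378 377 379 369 295 178  93  92  72  79 107 118 162 230 266 259]
151 [373 384 381 375 379 364 287 167  97  79  57  89  99 127 219 302 331 322]
152 [372 375 382 381 371 359 289 165  76  86  78 102 107 164 267 334 362 368]
153 [381 370 374 385 373 350 275 163  84  80  94  84 111 177 290 353 368 375]
154 [380 377 374 372 362 324 254 139  73  80  86 103 133 201 297 361 381 377]
155 [379 386 371 369 345 301 225 123  79  71  93 106 146 235 319 372 377 386]
156 [373 375 367 354 326 279 197 116  71  69  92 112 163 266 343 373 388 383]
157 [372 364 349 326 307 273 191 108  80  76 105 132 196 292 365 381 381 380]
158 [355 333 318 294 287 249 164 104  81  89 112 181 262 334 375 382 383 378]
159 [310 295 278 254 237 213 171 134 112 112 178 250 326 366 373 371 377 355]
160 [254 252 236 230 220 215 197 181 164 175 257 330 367 384 384 375 366 367]
161 [236 230 225 228 232 227 218 227 231 271 324 359 377 384 381 370 367 368]
162 [230 230 224 221 226 229 237 284 306 342 364 386 383 379 377 361 362 366]
163 [230 228 240 241 247 251 285 331 365 373 378 381 381 375 365 371 376 377]
164 [251 259 283 304 312 317 337 372 379 381 384 380 374 368 371 370 372 378]
165 [319 313 334 361 359 363 380 387 379 378 375 371 366 363 372 369 375 379]
166 [366 363 368 363 374 381 381 386 383 380 373 364 359 361 367 378 377 382]
167 [375 379 373 375 379 382 382 383 376 377 366 360 362 371 378 379 380 379]
```

>>> arm_command(
  series=[
    {"linear": [0,0,0.001],"turn": 0},
    {"linear": [0,0,0],"turn": 0},
  ],
)

```text
t: 9.4
ee_pos: [546.8, 274.7, 50.9]
orientation: [-1.954, -2.46, 0.0]
ft_force: [0.3, -0.7, 0.2]
width: 0.3
grasp_force: 0.0
```

>>> arm_command(
  series=[
    {"linear": [0,0,0.001],"turn": 0},
    {"linear": [0,0,0],"turn": 0},
  ],
)

```text
t: 9.6
ee_pos: [546.7, 274.7, 49.8]
orientation: [-1.954, -2.46, 0.0]
ft_force: [-0.1, 0.6, -0.5]
width: 0.3
grasp_force: 0.0
```

>>> arm_command(
  series=[
    {"linear": [0,0,0.001],"turn": 0},
    {"linear": [0,0,0],"turn": 0},
  ],
)

```text
t: 9.8
ee_pos: [546.7, 274.7, 48.8]
orientation: [-1.954, -2.46, 0.0]
ft_force: [-0.4, 0.4, -0.7]
width: 0.3
grasp_force: 0.0
```

>>> arm_command(
  series=[
    {"linear": [0,0,0.001],"turn": 0},
    {"linear": [0,0,0],"turn": 0},
  ],
)

```text
t: 10.0
ee_pos: [546.7, 274.7, 47.8]
orientation: [-1.954, -2.46, 0.0]
ft_force: [0.5, -0.4, -0.1]
width: 0.6
grasp_force: 0.0
```

>>> arm_command(
  series=[
    {"linear": [0,0,0.001],"turn": 0},
    {"linear": [0,0,0],"turn": 0},
  ],
)

```text
t: 10.2
ee_pos: [546.7, 274.7, 46.8]
orientation: [-1.954, -2.46, 0.0]
ft_force: [0.1, 0.3, -0.5]
width: 0.4
grasp_force: 0.0
```

>>> arm_command(
  series=[
    {"linear": [0,0,0.001],"turn": 0},
    {"linear": [0,0,0],"turn": 0},
  ],
)

```text
t: 10.4
ee_pos: [546.7, 274.7, 45.9]
orientation: [-1.954, -2.46, 0.0]
ft_force: [1.4, -0.0, 0.2]
width: 0.6
grasp_force: 0.0
```

>>> arm_command(
  series=[
    {"linear": [0,0,0.001],"turn": 0},
    {"linear": [0,0,0],"turn": 0},
  ],
)

```text
t: 10.6
ee_pos: [546.7, 274.7, 44.9]
orientation: [-1.954, -2.46, 0.0]
ft_force: [-1.0, -0.1, -0.1]
width: 0.5
grasp_force: 0.0
```

```bash
python3 - <<'E'
from workcell import ctrl
import numpy as np
from h import *
s=ctrl.get_image("scene");F=s["frame"]
b=cv2.resize(F[135:185,290:350],None,fx=10,fy=10,interpolation=3)
cv2.imwrite("pics/press4.png",cv2.convertScaleAbs(b,alpha=1.5))
o=ctrl.get_obs();print(o["joint_torque"],o["moment"],o["qpos"],o["ee_pos"])
E
```

```text
[-1.57489794e-03 -5.81263590e+01 -1.97257555e+01  5.20583452e-02
 -7.32257860e-03 -3.13282601e-05] [ 0.01290707 -0.02771033 -0.00259248] [4.46183708e-01 6.22788241e-01 1.74516901e+00 1.10591078e-05
 7.73750030e-01 2.18144835e-01] [546.7670796  274.74401987  44.89909623]
```

View pics/press4.png

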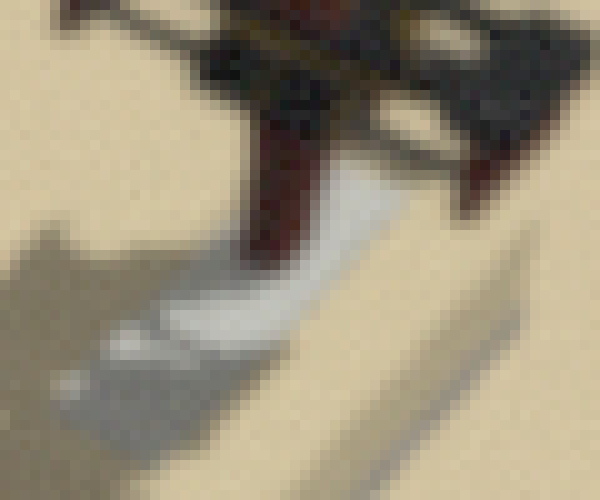

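The tip is at crop (270,270) and its shadow now almost meets it, so contact is close even though the height reading is low. I'll keep going in 1 mm steps.

>>> arm_command(
  series=[
    {"linear": [0,0,0.001],"turn": 0},
    {"linear": [0,0,0],"turn": 0},
  ],
)

```text
t: 10.85
ee_pos: [546.9, 274.8, 44.2]
orientation: [1.954, 2.46, 0.0]
ft_force: [-0.3, -0.7, 3.3]
width: 0.6
grasp_force: 1.4
```

>>> arm_command(
  series=[
    {"linear": [0,0,0.001],"turn": 0},
    {"linear": [0,0,0],"turn": 0},
  ],
)

```text
t: 11.05
ee_pos: [547.1, 274.9, 44.1]
orientation: [1.954, 2.459, 0.001]
ft_force: [-2.9, -0.5, 10.7]
width: 0.5
grasp_force: 5.4
```

>>> arm_command(
  series=[
    {"linear": [0,0,0.001],"turn": 0},
    {"linear": [0,0,0],"turn": 0},
  ],
)

```text
t: 11.25
ee_pos: [547.5, 275.1, 44.1]
orientation: [1.954, 2.459, 0.002]
ft_force: [-4.5, -2.0, 18.2]
width: 0.5
grasp_force: 9.0
```

>>> arm_command(
  series=[
    {"linear": [-0.002,0,-0.0004],"turn": 0},
    {"linear": [-0.004,0,0],"turn": 0},
    {"linear": [-0.004,0,0],"turn": 0},
    {"linear": [-0.005,0,0],"turn": 0},
    {"linear": [-0.005,0,0],"turn": 0},
    {"linear": [-0.005,0,0],"turn": 0},
    {"linear": [-0.005,0,0],"turn": 0},
    {"linear": [-0.004,0,0],"turn": 0},
    {"linear": [-0.003,0,0],"turn": 0},
    {"linear": [0,0,0],"turn": 0},
  ],
)

```text
t: 12.25
ee_pos: [556.3, 239.5, 44.1]
orientation: [1.954, 2.459, 0.004]
ft_force: [-3.2, 0.9, 12.9]
width: 0.5
grasp_force: 6.5
```

```bash
python3 - <<'E'
from workcell import ctrl
from m import *
r=ctrl.get_image("top");o=ctrl.get_obs();print(o["ee_pos"],o["ft_force"])
rc,b=plate(r,58,(145,155,230,235));print(rc,b)
E
```

```text
[556.28349705 239.50251277  44.12316927] [-2.4736523   0.77339859 13.1469708 ]
((571.7477416992188, 178.38577270507812), (50.447052001953125, 95.88174438476562), 10.656485557556152) [[538.094   220.8355 ]
 [555.82446 126.60737]
 [605.4015  135.93605]
 [587.671   230.16418]]
```

>>> arm_command(
  series=[
    {"linear": [-0.003,0,0],"turn": 0},
    {"linear": [-0.005,0,0],"turn": 0},
    {"linear": [-0.006,0,0],"turn": 0},
    {"linear": [-0.006,0,0],"turn": 0},
    {"linear": [-0.007,0,0],"turn": 0},
    {"linear": [-0.007,0,0],"turn": 0},
    {"linear": [-0.006,0,0],"turn": 0},
    {"linear": [-0.005,0,0],"turn": 0},
    {"linear": [-0.003,0,0],"turn": 0},
    {"linear": [0,0,0],"turn": 0},
  ],
)

```text
t: 13.3
ee_pos: [567.1, 192.5, 44.1]
orientation: [1.954, 2.459, 0.004]
ft_force: [-3.8, 0.9, 13.3]
width: 0.4
grasp_force: 7.0
```

>>> arm_command(
  series=[
    {"linear": [0,0,-0.002],"turn": 0},
    {"linear": [0,0,-0.01],"turn": 0},
    {"linear": [0.02,0,-0.03],"turn": 0},
    {"linear": [0.04,0,-0.03],"turn": 0},
    {"linear": [0.045,0,0],"turn": 0},
    {"linear": [0.045,0,0],"turn": 0},
    {"linear": [0,0,0],"turn": 0},
  ],
  jaw=1,
)

```text
t: 14.0
ee_pos: [531.2, 342.8, 115.3]
orientation: [-1.949, -2.464, -0.004]
ft_force: [0.6, 0.2, -0.3]
width: 53.1
grasp_force: 0.0
```

```bash
python3 - <<'E'
from workcell import ctrl
from m import *
r=ctrl.get_image("top");s=ctrl.get_image("scene");o=ctrl.get_obs();print(o["ee_pos"],o["ft_force"])
import pickle;pickle.dump(dict(top=r,scene=s),open("im1.pkl","wb"))
a=cv2.resize(r["frame"][150:235,120:220],None,fx=4,fy=4,interpolation=3)
b=cv2.resize(s["frame"][130:215,260:360],None,fx=4,fy=4,interpolation=3)
cv2.imwrite("pics/slid.png",cv2.convertScaleAbs(cv2.hconcat([a,b]),alpha=1.4))
rc,b=plate(r,58,(145,155,230,235));print(rc,b)
E
```

```text
[531.55735574 338.77796492 114.47234646] [ 0.05454979 -0.19632727  0.240205  ]
((573.780029296875, 167.99490356445312), (52.836666107177734, 167.6003875732422), 13.153438568115234) [[528.9853  243.58478]
 [567.1243   80.38153]
 [618.57477  92.40503]
 [580.4357  255.60828]]
```

View pics/slid.png

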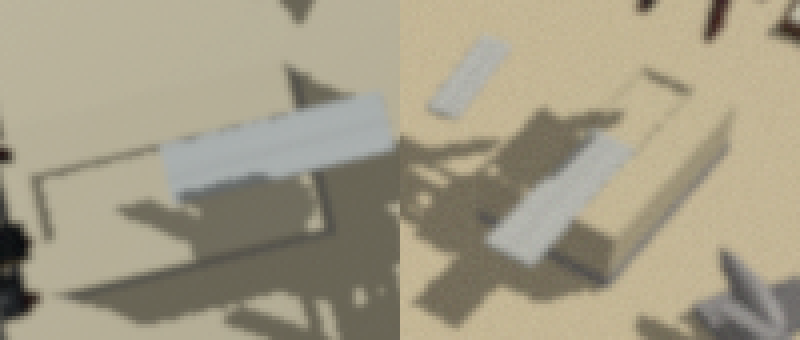

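The plate now hangs about 60 mm past the edge: its corners are at crop (375,92) and (395,147), and the ledge edge crosses it near (310,130). Next I'll move above the grip point.

>>> arm_command(
  series=[
    {"linear": [-0.035,0.001,0],"turn": 0},
    {"linear": [-0.04,0,0],"turn": 0},
    {"linear": [-0.04,0,0],"turn": 0},
    {"linear": [-0.04,0,0],"turn": 0},
    {"linear": [-0.04,0,0],"turn": 0},
    {"linear": [-0.03,0,0],"turn": 0},
    {"linear": [0,0,0],"turn": 0},
    {"linear": [0,0,0],"turn": 0},
  ],
  jaw=1,
)

```text
t: 14.9
ee_pos: [583.8, 117.5, 114.3]
orientation: [-1.958, -2.456, 0.001]
ft_force: [0.2, 0.2, 0.2]
width: 87.5
grasp_force: 0.0
```

```bash
python3 - <<'E'
from workcell import ctrl
from m import *
r=ctrl.get_image("top");s=ctrl.get_image("scene");o=ctrl.get_obs();print(o["ee_pos"],o["ft_force"],o["width"])
a=cv2.resize(r["frame"][140:225,130:230],None,fx=4,fy=4,interpolation=3)
b=cv2.resize(s["frame"][120:205,260:360],None,fx=4,fy=4,interpolation=3)
# mark predicted fingertip inner corners: tip at z=reading+14, +-44 along tool y
p=o["ee_pos"];y=np.array([.973,.231,0]);T=[p+[0,0,14]+s_*44*y for s_ in(-1,1)]
for q in proj(s,T):cv2.circle(b,tuple(int(v) for v in (q-[260,120])*4),3,(255,0,255),1)
cv2.imwrite("pics/over.png",cv2.convertScaleAbs(cv2.hconcat([a,b]),alpha=1.4))
E
```

```text
[583.63005727 119.18900707 114.31784831] [-0.47850146  0.18680371  0.06921637] 88.13232348514222
```

View pics/over.png

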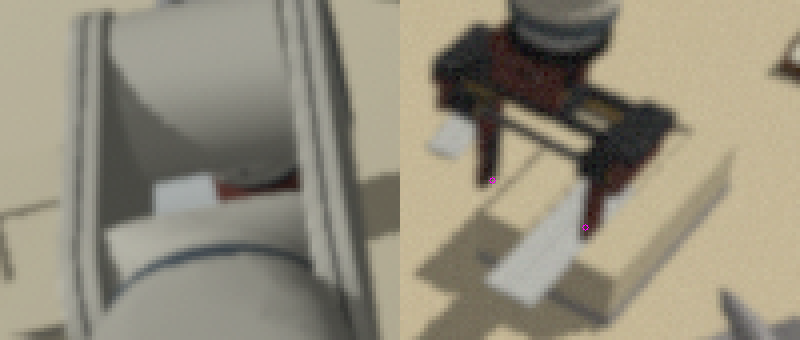

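The predicted tip marks at (492,181) and (586,227) sit on the fingertips, so the offset is confirmed and the fingers straddle the plate. I'll descend, check, then grip.

>>> arm_command(
  series=[
    {"linear": [0,0.001,0.02],"turn": 0},
    {"linear": [0,0,0.025],"turn": 0},
    {"linear": [0,0,0.02],"turn": 0},
    {"linear": [0,0,0.015],"turn": 0},
    {"linear": [0,0,0.009],"turn": 0},
    {"linear": [0,0,0],"turn": 0},
    {"linear": [0,0,0],"turn": 0},
  ],
)

```text
t: 15.7
ee_pos: [585.3, 119.7, 25.8]
orientation: [1.954, 2.46, 0.001]
ft_force: [-0.4, 0.2, -0.4]
width: 88.0
grasp_force: 0.0
```

>>> arm_command(
  series=[
    {"linear": [0,0,0],"turn": 0},
    {"linear": [0,0,0],"turn": 0},
    {"linear": [0,0,0],"turn": 0},
    {"linear": [0,0,0],"turn": 0},
    {"linear": [0,0,0],"turn": 0},
    {"linear": [0,0,0],"turn": 0},
    {"linear": [0,0,0],"turn": 0},
    {"linear": [0,0,0],"turn": 0},
  ],
  jaw=-1,
)

```text
t: 16.5
ee_pos: [584.8, 119.3, 25.4]
orientation: [-1.954, -2.46, 0.0]
ft_force: [-0.6, -0.6, 0.4]
width: 45.3
grasp_force: 30.0
```

>>> arm_command(
  series=[
    {"linear": [0,0,-0.003],"turn": 0},
    {"linear": [0,0,-0.006],"turn": 0},
    {"linear": [0,0,-0.012],"turn": 0},
    {"linear": [0,0,-0.018],"turn": 0},
    {"linear": [0,0,-0.022],"turn": 0},
    {"linear": [0,0,-0.022],"turn": 0},
    {"linear": [0,0,-0.022],"turn": 0},
    {"linear": [0,0,-0.018],"turn": 0},
    {"linear": [0,0,-0.009],"turn": 0},
    {"linear": [0,0,-0.004],"turn": 0},
  ],
)

```text
t: 17.5
ee_pos: [585.5, 119.5, 162.9]
orientation: [1.953, 2.459, 0.003]
ft_force: [0.5, -0.5, -1.7]
width: 45.2
grasp_force: 30.0
```

>>> arm_command(
  series=[
    {"linear": [0,0,0],"turn": 0.02},
    {"linear": [0,0,0],"turn": 0.04},
    {"linear": [0,0,0],"turn": 0.055},
    {"linear": [0,0,0],"turn": 0.055},
    {"linear": [0,0,0],"turn": 0.05},
    {"linear": [0,0,0],"turn": 0.04},
    {"linear": [0,0,0],"turn": 0.023},
    {"linear": [0,0,0],"turn": 0},
  ],
)

```text
t: 18.3
ee_pos: [584.4, 119.3, 160.5]
orientation: [-2.282, -2.158, 0.002]
ft_force: [-0.1, -0.2, -1.2]
width: 45.7
grasp_force: 30.0
```

```bash
python3 - <<'E'
from workcell import ctrl
from m import *
s=ctrl.get_image("scene");o=ctrl.get_obs();print(o["ee_pos"],o["orientation"],o["ft_force"],o["moment"],o["width"],o["grasp_force"])
b=cv2.resize(s["frame"][60:200,240:400],None,fx=4,fy=4,interpolation=3)
p=o["ee_pos"];a=np.array([.054,.9985,0]);x=np.array([.9985,-.054,0])
for u in(-36,134):
  for v in(-23,23):
    q=proj(s,[p+[0,0,32.5]+u*a+v*x])[0];cv2.circle(b,tuple(int(w) for w in (q-[240,60])*4),3,(255,0,255),1)
cv2.imwrite("pics/lift.png",cv2.convertScaleAbs(b,alpha=1.4))
E
```

```text
[584.53776489 119.29152484 160.70191048] [-2.28083158e+00 -2.15944802e+00  1.59634251e-03] [-0.42554612  0.08381092 -0.71758508] [-0.12857597 -0.09777362  0.01971886] 45.52414964403769 29.990173280239105
```

View pics/lift.png

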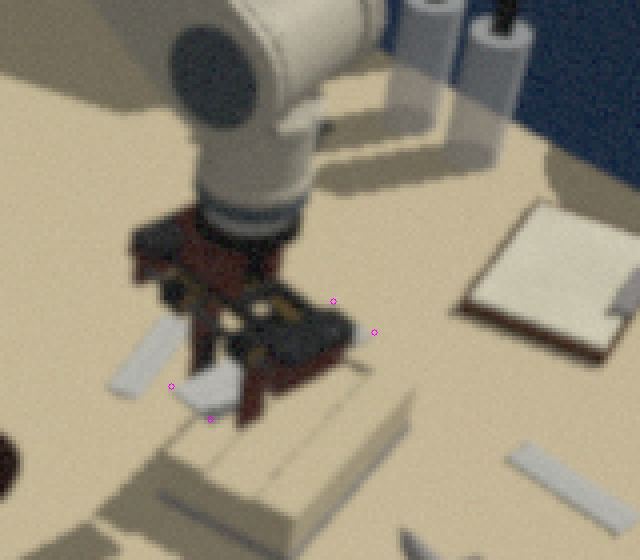

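The plate hangs level in the fingers; its near corners at (172,388) and (210,418) match the prediction. I'll carry it over to the magazine.

>>> arm_command(
  series=[
    {"linear": [-0.01,-0.001,0],"turn": 0},
    {"linear": [-0.02,-0.002,0],"turn": 0},
    {"linear": [-0.03,-0.003,0],"turn": 0},
    {"linear": [-0.035,-0.004,0],"turn": 0},
    {"linear": [-0.035,-0.004,0],"turn": 0},
    {"linear": [-0.035,-0.004,0],"turn": 0},
    {"linear": [-0.035,-0.004,0],"turn": 0},
    {"linear": [-0.035,-0.004,0],"turn": 0},
    {"linear": [-0.035,-0.004,0],"turn": 0},
    {"linear": [-0.035,-0.004,0],"turn": 0},
  ],
)

```text
t: 19.35
ee_pos: [533.4, -185.2, 161.4]
orientation: [2.281, 2.16, -0.0]
ft_force: [1.1, -0.5, -0.8]
width: 45.3
grasp_force: 30.0
```

>>> arm_command(
  series=[
    {"linear": [-0.035,-0.004,0],"turn": 0},
    {"linear": [-0.03,-0.004,0],"turn": 0},
    {"linear": [-0.022,-0.003,0],"turn": 0},
    {"linear": [-0.014,-0.001,0],"turn": 0},
    {"linear": [-0.006,0,0],"turn": 0},
    {"linear": [0,0,0],"turn": 0},
    {"linear": [0,0,0],"turn": 0},
    {"linear": [0,0,0],"turn": 0},
  ],
)

```text
t: 20.15
ee_pos: [516.5, -288.5, 161.3]
orientation: [-2.28, -2.161, -0.0]
ft_force: [-0.0, 0.7, -0.5]
width: 45.2
grasp_force: 30.0
```

```bash
python3 - <<'E'
from workcell import ctrl
from m import *
import pickle
r=ctrl.get_image("top");s=ctrl.get_image("scene");o=ctrl.get_obs();print(o["ee_pos"],o["orientation"],o["ft_force"],o["width"],o["grasp_force"])
pickle.dump(dict(top=r,scene=s),open("im2.pkl","wb"))
for n,im in(("top",r),("scene",s)):
    F=cv2.GaussianBlur(im["frame"],(3,3),0).astype(int);b,g,rr=F[...,0],F[...,1],F[...,2]
    m=((abs(rr-b)<12)&(F.sum(2)>260)).astype(np.uint8)
    cs=cv2.findContours(m,cv2.RETR_EXTERNAL,cv2.CHAIN_APPROX_NONE)[0]
    for c in cs:
        x,y,w,h=cv2.boundingRect(c)
        if cv2.contourArea(c)>60 and (285<x<400 and 150<y<260 if n=="top" else 130<x<260 and 130<y<260): print(n,x,y,w,h,cv2.contourArea(c),cv2.boxPoints(cv2.minAreaRect(c)).round(1).tolist())
p=o["ee_pos"];a=np.array([.054,.9985,0]);X=np.array([.9985,-.054,0])
P=[p+[0,0,30]+u*a+v*X for u in(-36,134) for v in(-23,23)]
print(proj(r,P).round(1).tolist(),proj(s,P).round(1).tolist())
E
```

```text
[ 516.59186536 -288.64016576  161.41544312] [-2.28026109e+00 -2.16088540e+00 -2.93094090e-05] [-0.1316423   0.05284388 -0.62113043] 45.01357579353258 29.98996764421463
top 377 217 30 21 253.5 [[377.0, 232.0], [380.0, 216.8000030517578], [408.8999938964844, 222.60000610351562], [405.79998779296875, 237.8000030517578]]
top 325 204 63 180 5270.5 [[318.79998779296875, 379.6000061035156], [350.8999938964844, 198.8000030517578], [396.29998779296875, 206.89999389648438], [364.20001220703125, 387.70001220703125]]
top 304 190 48 18 753.0 [[304.0, 190.0], [351.0, 190.0], [351.0, 207.0], [304.0, 207.0]]
top 394 164 47 99 1962.5 [[389.8999938964844, 166.39999389648438], [429.0, 153.0], [462.3999938964844, 250.1999969482422], [423.20001220703125, 263.6000061035156]]
top 343 152 45 97 1355.0 [[340.70001220703125, 246.60000610351562], [372.6000061035156, 147.6999969482422], [392.29998779296875, 154.0], [360.3999938964844, 253.0]]
scene 155 206 12 12 68.0 [[154.10000610351562, 208.60000610351562], [161.6999969482422, 203.5], [167.5, 212.3000030517578], [159.89999389648438, 217.39999389648438]]
scene 189 183 27 20 252.0 [[187.8000030517578, 191.10000610351562], [210.5, 180.39999389648438], [215.8000030517578, 191.6999969482422], [193.1999969482422, 202.39999389648438]]
[[367.7, 208.6], [367.8, 191.2], [303.3, 206.4], [303.6, 189.0]] [[153.3, 208.9], [161.5, 219.8], [207.5, 181.8], [216.4, 191.4]]
```

>>> arm_command(
  series=[
    {"linear": [-0.0025,0,0.004],"turn": 0},
    {"linear": [-0.0025,0,0.008],"turn": 0},
    {"linear": [0,0,0.01],"turn": 0},
    {"linear": [0,0,0.008],"turn": 0},
    {"linear": [0,0,0.004],"turn": 0},
    {"linear": [0,0,0.002],"turn": 0},
    {"linear": [0,0,0],"turn": 0},
    {"linear": [0,0,0],"turn": 0},
  ],
)

```text
t: 21.05
ee_pos: [516.3, -294.6, 125.6]
orientation: [2.281, 2.159, 0.0]
ft_force: [-0.7, -0.0, -1.1]
width: 45.3
grasp_force: 30.0
```

>>> arm_command(
  series=[
    {"linear": [0,0,0.001],"turn": 0},
    {"linear": [0,0,0.001],"turn": 0},
    {"linear": [0,0,0],"turn": 0},
  ],
)

```text
t: 21.35
ee_pos: [516.1, -294.5, 123.4]
orientation: [2.282, 2.159, 0.0]
ft_force: [0.4, 0.1, -0.9]
width: 45.2
grasp_force: 30.0
```

>>> arm_command(
  series=[
    {"linear": [0,0,0.001],"turn": 0},
    {"linear": [0,0,0],"turn": 0},
  ],
)

```text
t: 21.55
ee_pos: [516.0, -294.5, 122.3]
orientation: [-2.282, -2.159, 0.0]
ft_force: [0.2, -1.0, -0.7]
width: 45.7
grasp_force: 30.0
```

>>> arm_command(
  series=[
    {"linear": [0,0,0.0007],"turn": 0},
    {"linear": [0,0,0],"turn": 0},
  ],
)

```text
t: 21.75
ee_pos: [516.1, -294.5, 121.6]
orientation: [-2.282, -2.159, -0.0]
ft_force: [-0.4, -0.5, -0.5]
width: 45.4
grasp_force: 30.0
```

>>> arm_command(
  series=[
    {"linear": [0,0,0.0005],"turn": 0},
    {"linear": [0,0,0],"turn": 0},
  ],
)

```text
t: 21.95
ee_pos: [516.1, -294.5, 121.4]
orientation: [2.282, 2.159, 0.0]
ft_force: [-0.3, 0.3, 2.9]
width: 45.3
grasp_force: 30.0
```

>>> arm_command(
  series=[
    {"linear": [0,0,0],"turn": 0},
    {"linear": [0,0,0],"turn": 0},
    {"linear": [0,0,0],"turn": 0},
    {"linear": [0,0,0],"turn": 0},
  ],
  jaw=0.2,
)

```text
t: 22.35
ee_pos: [516.1, -294.5, 121.1]
orientation: [2.282, 2.159, 0.0]
ft_force: [0.5, -0.3, 0.9]
width: 52.6
grasp_force: 0.0
```

>>> arm_command(
  series=[
    {"linear": [0,0,0],"turn": 0},
    {"linear": [0,0,0],"turn": 0},
    {"linear": [0,0,0],"turn": 0},
    {"linear": [0,0,0],"turn": 0},
    {"linear": [0,0,0],"turn": 0},
    {"linear": [0,0,0],"turn": 0},
  ],
  jaw=0.9,
)

```text
t: 22.95
ee_pos: [516.1, -294.5, 121.2]
orientation: [-2.282, -2.159, -0.0]
ft_force: [-0.1, -0.3, -0.1]
width: 83.4
grasp_force: 0.0
```

>>> arm_command(
  series=[
    {"linear": [0,0,-0.005],"turn": 0},
    {"linear": [0,0,-0.01],"turn": 0},
    {"linear": [0,0,-0.025],"turn": 0},
    {"linear": [0,0,-0.03],"turn": 0},
    {"linear": [-0.04,0,-0.02],"turn": 0},
    {"linear": [-0.045,0,0],"turn": 0},
    {"linear": [-0.045,0,0],"turn": 0},
    {"linear": [-0.045,0,0],"turn": 0},
    {"linear": [-0.03,0,0],"turn": 0},
    {"linear": [0,0,0],"turn": 0},
  ],
)

```text
t: 23.95
ee_pos: [504.1, -503.1, 211.9]
orientation: [2.284, 2.154, -0.001]
ft_force: [0.1, -0.4, -1.0]
width: 83.6
grasp_force: 0.0
```

```bash
python3 - <<'E'
from workcell import ctrl
from m import *
r=ctrl.get_image("top");s=ctrl.get_image("scene");o=ctrl.get_obs();print(o["t"],o["ee_pos"],o["ft_force"],o["width"])
for n,im,bx in(("top",r,(285,170,385,225)),("scene",s,(130,170,235,240))):
    F=cv2.GaussianBlur(im["frame"],(3,3),0).astype(int)
    m=((abs(F[...,2]-F[...,0])<14)&(F.sum(2)>250)).astype(np.uint8);k=0*m;k[bx[1]:bx[3],bx[0]:bx[2]]=1
    c=max(cv2.findContours(m*k,cv2.RETR_EXTERNAL,cv2.CHAIN_APPROX_NONE)[0],key=cv2.contourArea)[:,0]
    rc=cv2.minAreaRect(np.array([onz(im,p,154)[:2] for p in c.astype(float)],np.float32));print(n,rc,cv2.boxPoints(rc).round(1).tolist())
y=np.array([.054,.9985]);x=np.array([.9985,-.054])
E
```

```text
24.05 [ 504.43582425 -499.3841992   211.46992634] [ 0.42429474 -0.00054348 -0.20480483] 83.2919319867811
top ((518.7634887695312, -246.9796600341797), (170.4704132080078, 46.91558074951172), 87.52092742919922) [[491.6000061035156, -331.1000061035156], [538.5, -333.1000061035156], [545.9000244140625, -162.8000030517578], [499.0, -160.8000030517578]]
scene ((519.0364990234375, -246.56491088867188), (168.04379272460938, 46.56560516357422), 87.94424438476562) [[492.79998779296875, -329.70001220703125], [539.2999877929688, -331.3999938964844], [545.2999877929688, -163.39999389648438], [498.79998779296875, -161.8000030517578]]
```

```bash
python3 -c "
from workcell import ctrl
print(ctrl.close_job())"
```

```text
the job is handed in; nothing more can be done
None
```

The job is handed in at about 24 s: the cover plate lies flat on the magazine's rim over the whole mouth, released and confirmed in both camera views, and the arm was never sent near the bystanders (I took no final picture check of them).

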